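# Unplug a pump housing on both faces

## Robot

A 7-joint arm with a two-finger parallel gripper is mounted at the origin on the work surface. World frame = base frame: x ahead of the robot, y to its left, z up, the work surface at z = 0. Lengths are in m, angles in rad, forces in N, time in s.
With the tool pointing down it reaches from about 0.35 to 0.9 m from the base axis. Payload 7.2 kg.
Tool frame: the origin (TCP) lies midway between the tips of the shut fingers; the grasp point (between the pads) lies 19 mm behind it; z points along the fingers, y is the line along which they close (so a half turn about z gives the same grasp; the last joint's range is limited). The gripper opens to 88 mm and grips with 3 to 60 N. Pads are 20 mm wide; open, the fingers measure 115 mm over their backs; the gripper's body (75 mm by 178 mm) begins 61 mm behind the grasp point.
Start: joints at [-1.287, 0.411, -0.013, 1.596, 0.006, 1.134, -0.082], TCP at [0.215, 0.587, 0.223] pointing down, gripper open.
Joint ranges: [-2.95, 2.95], [-0.29, 1.99], [-1.47, 1.44], [0.14, 2.54], [-1.03, 4.17], [0.13, 1.85], [-2.86, 2.86]. Speed limits (rad/s): [2.39, 2.39, 3.01, 3.01, 3.14, 3.14, 3.14].

## Interface

Orientations are given as a unit quaternion [x, y, z, w].
In Python, from workcell import manip, claw, snapshot, workorder, current_time, current_qpos, current_qvel, current_joint_efforts, current_eef_pos, current_ee_rot, current_ft_force, current_wrist_torque, current_gripper_width, current_gripper_force gives the robot as it stands. Calls block until the motion is done:
- manip.movep(position, orientation): joint-space move of the TCP to a pose.
- manip.movel(position, rot=None, speed=0.15, until_force=None): straight line of the TCP; rot=None keeps the orientation; speed is the mean speed in m/s. With until_force (N) it stops when the force on the tool has changed by that much, and returns True; else False.
- manip.move_joints(angles): joint-space move.
- claw.move_gripper(opening, strength=None): finger opening in m; strength is the grip in N (None keeps the last); returns when the fingers have stopped.
- manip.wait(seconds).
- manip.inverse_kinematics(position, orientation): joint angles nearest the present ones, or None.
- snapshot(name): name is "scene" or "side" or "wrist"; returns a dict with "img" (384x512x3 uint8, blue, green, red), "K" (3x3 intrinsics, pixels), "dist_coeffs" ([k1, k2, p1, p2, k3] as OpenCV has them; the pictures are not rectified), "view" (4x4, takes a point from world to camera coordinates). Camera axes: x right, y up, looking along -z (the intrinsics and any distortion apply to the point x, -y, -z); pixel columns grow to the right and rows downward; lengths in m; the calibration is good to about 2 mm. A picture is of the moment at which its call begins. There is no depth.
A pose or a line that the arm cannot do raises manip.MotionError and nothing moves.
- workorder.hand_in(): hands the job in; it is judged then, once.
Readings, each from a call of its own:
- current_time(): time.
- current_qpos(): joint angles.
- current_qvel(): joint speeds.
- current_joint_efforts(): joint torques, N m.
- current_eef_pos(): TCP position.
- current_ee_rot(): TCP orientation.
- current_ft_force(): force on the tool from outside, world axes, zero at the start.
- current_wrist_torque(): the same for the moment, N m.
- current_gripper_width(): finger opening in m.
- current_gripper_force(): force on a finger pad.
Only numpy, scipy, OpenCV 4.12 (cv2) and the standard library are available. Lean on these libraries where they do the work, as an engineer would, in place of code of your own. Each camera call takes 0.05 s, during which the arm holds its last target. There are 200 camera calls.

## Task

Pull every black plug out of the pump housing and put them all in the low grey parts tray: first those in the top face, then tip the housing over the stop plate's edge so that it lies flat on the plate with its front ports facing up, and pull the front plug too. The plugs are friction-tight and the housing only rests on the bench between its rails, so twist each plug back and forth while pulling and do not lift the housing or either end of it along with the plug. Leave the other tools and bottles on the bench where they are.

Things in the scene. Friction and masses are not known exactly. Their poses are not given: they have to be found in the camera images.
- top1_grip (a point): black plastic plug: round ribbed grip 32 mm across, 30 long, under it a shank 26 across, 16 long; 50 g. Point: middle of the grip, 31 mm from the shank's end; z axis runs from shank to grip. Starts tight in the housing's top port at housing y = -60 mm, shoulder on the face, this point 15 mm above the face. May be absent.
- top2_grip (a point): black plastic plug: round ribbed grip 32 mm across, 30 long, under it a shank 26 across, 16 long; 50 g. Point: middle of the grip, 31 mm from the shank's end; z axis runs from shank to grip. Starts tight in the housing's top port at housing y = 0 mm, shoulder on the face, this point 15 mm above the face. May be absent.
- top3_grip (a point): black plastic plug: round ribbed grip 32 mm across, 30 long, under it a shank 26 across, 16 long; 50 g. Point: middle of the grip, 31 mm from the shank's end; z axis runs from shank to grip. Starts tight in the housing's top port at housing y = 60 mm, shoulder on the face, this point 15 mm above the face. May be absent.
- front1_grip (a point): black plastic plug: round ribbed grip 32 mm across, 30 long, under it a shank 26 across, 16 long; 50 g. Point: middle of the grip, 31 mm from the shank's end; z axis runs from shank to grip. Starts tight in the housing's front port at housing y = -45 mm, this point 15 mm out from the front face, z axis towards the robot. May be absent.
- front2_grip (a point): black plastic plug: round ribbed grip 32 mm across, 30 long, under it a shank 26 across, 16 long; 50 g. Point: middle of the grip, 31 mm from the shank's end; z axis runs from shank to grip. Starts tight in the housing's front port at housing y = 45 mm, this point 15 mm out from the front face, z axis towards the robot. May be absent.
- housing_c (a point): centre of the loose cast-aluminium pump housing, 80 (x) by 180 (y) by 80 (z) mm, 1.4 kg, too wide to grip. At the start z is up and x points away from the robot to the stop edge; it stands on the bench between the rails, far face 5 to 25 mm short of the edge. Tipped as wanted, its x axis points down and its front (-x) face up.
- housing_ports (a point): point at the middle of the housing's top face, axes as the housing's. Three top ports in a row along y, 60 mm apart, the middle one here; two front ports 90 mm apart on the -x face, half-way up. A plug needs 20 to 25 N straight pull (more than the housing's weight), but only a few N while twisted, if it rises about 2 mm per 0.8 rad of twist (0.3 N m); free after 16 mm.
- end_left (a point): centre of the housing's +y end face, 90 mm from its centre; it shows whether that end lifts
- end_right (a point): centre of the housing's -y end face; likewise
- stop_edge (a point): middle of the stop edge, the upper near edge of the fixed flat steel stop plate, 10 mm above the bench. Axes: x away from the robot, square to the edge, z up. The plate reaches 110 mm beyond the edge. Pushed high on its front face between the front plugs, the housing slides to the edge, pivots about it and falls onto the plate past about 53 degrees.
- rail_end (a point): near end of the left (+y) rail, on the bench, mid-thickness. Two fixed rails, 30 mm high and 12 thick, run along the fixture's x from 110 mm before the edge to 110 beyond it, inner faces 92 mm each side of the middle (housing: 90). They keep the housing from turning; nothing holds it down.
- tray: the low open grey parts tray, loose, 240 mm (its x) by 140 mm (its y) by 30 mm high, walls and floor 4 mm thick, 0.6 kg; origin at the centre of its underside, z up. To the left or the right of the fixture; on the other side stands a deeper divided bin of bolts (220 x 140 x 55 mm, fixed), which is not it.
- oilcan_c (a point): bystander: white plastic oil bottle, 56 mm across, 150 mm high; point half-way up
- taperoll_c (a point): bystander: roll of black tape lying flat, 90 mm across, 25 mm high; point at its centre
- spraycan_c (a point): bystander: grey spray can, 54 mm across, 170 mm high; point half-way up
- driver_grip (a point): bystander: screwdriver lying on the bench; point on its handle
- spanner_grip (a point): bystander: steel spanner lying on the bench; point on its handle
- bearing_c (a point): bystander: steel ball bearing lying flat, 40 mm across, 14 mm high; point at its centre
There are look-alikes about, which are no part of the job. What is shaped like the part that bears top3_grip but green or purple is not meant. What is shaped like the part that bears front1_grip but brown is not meant.

How it is judged:
On the way, in this order (a step that is already met when the one before it is completed fails the run):
1. every plug of the top face is in the tray (x of top1_grip in the frame of tray between -0.112 and 0.112 m and y of top1_grip in the frame of tray between -0.064 and 0.064 m and z of top1_grip in the frame of tray between 0 and 0.075 m and x of top2_grip in the frame of tray between -0.112 and 0.112 m and y of top2_grip in the frame of tray between -0.064 and 0.064 m and z of top2_grip in the frame of tray between 0 and 0.075 m and x of top3_grip in the frame of tray between -0.112 and 0.112 m and y of top3_grip in the frame of tray between -0.064 and 0.064 m and z of top3_grip in the frame of tray between 0 and 0.075 m), for 0.2 s.
2. the housing has been tipped over the stop edge and lies flat on the stop plate, front ports up (angle between housing_c's own x axis and vertical above 3 rad and x of housing_c in the frame of stop_edge between 0.01 and 0.08 m and z of housing_c in the frame of stop_edge between 0.034 and 0.046 m), for 0.3 s.
3. the plug of the front face is in the tray (x of front1_grip in the frame of tray between -0.112 and 0.112 m and y of front1_grip in the frame of tray between -0.064 and 0.064 m and z of front1_grip in the frame of tray between 0 and 0.075 m and x of front2_grip in the frame of tray between -0.112 and 0.112 m and y of front2_grip in the frame of tray between -0.064 and 0.064 m and z of front2_grip in the frame of tray between 0 and 0.075 m), for 0.2 s.
At the end, for the whole second after the job is handed in: Every plug present lies or stands in the tray (grip middle inside its walls, under 75 mm above its underside), the tray level within 0.1 rad, and the housing lies flat on the stop plate, front ports up (within 0.14 rad), its centre 10 to 80 mm beyond the stop edge and 34 to 46 mm above the plate (all of step 1 and all of step 2 and all of step 3 and angle between tray's own z axis and vertical below 0.1 rad); the robot touches nothing.
It fails at once if the housing, or either end of it, is lifted more than 10 mm off the bench or the plate along with a plug ((angle between housing_c's own z axis and vertical below 0.2 rad and z of end_left in the frame of stop_edge above 0.04 m) or (angle between housing_c's own z axis and vertical below 0.2 rad and z of end_right in the frame of stop_edge above 0.04 m) or (angle between housing_c's own x axis and vertical above 2.94 rad and z of end_left in the frame of stop_edge above 0.05 m) or (angle between housing_c's own x axis and vertical above 2.94 rad and z of end_right in the frame of stop_edge above 0.05 m)).
It fails at once if a bystander is moved more than 30 mm (distance of any of oilcan_c, taperoll_c, spraycan_c, driver_grip, spanner_grip, bearing_c from where it was at the start of the episode above 0.03 m).
Of top1, top2, top3 only 2 to 3 are there at a start; the rules pass over those that are not, and their reading is None.
Of front1, front2 only 1 to 1 are there at a start; the rules pass over those that are not, and their reading is None.
At some moment in a run one of tray may be knocked a few centimetres aside while the robot is not near it.
Once in a run the grip may slacken for a moment while it holds something.
It also fails if it takes over 210 s, if anything falls off the work surface, if the arm or the gripper's body presses on something with over 40 N, if the wrist force passes 120 N, or if a joint passes its speed limit or range.

## Working session

There is one attempt and no reset: what is moved stays moved. The work goes in short steps, each a Python script; the robot and the scene stay as the last script left them, time stands still between calls to the robot, and variables do not carry over. Pictures are saved under pics/ and viewed, at most 15 in all, crops included, and the job is handed in when it is done.

```bash
ls; mkdir -p pics
cat > h.py <<'E'
import numpy as np, cv2
from workcell import *
def cam(s):
    V=np.array(s["view"]);K=np.array(s["K"]);d=np.array(s["dist_coeffs"],float);return V,K,d
def ray(s,uv):
    V,K,d=cam(s)
    p=cv2.undistortPoints(np.array([[uv]],float),K,d)[0,0]
    dc=np.array([p[0],-p[1],-1.]);R=V[:3,:3];c=-R.T@V[:3,3]
    v=R.T@dc;return c,v/np.linalg.norm(v)
def onz(s,uv,z):
    c,v=ray(s,uv);return c+v*(z-c[2])/v[2]
def proj(s,P):
    V,K,d=cam(s);P=np.atleast_2d(P).astype(float)
    q=(V[:3,:3]@P.T).T+V[:3,3];q=q*[1,-1,-1]
    return cv2.projectPoints(q,np.zeros(3),np.zeros(3),K,d)[0][:,0]
def tri(*su):
    A=np.zeros((3,3));b=np.zeros(3)
    for s,uv in su:
        c,v=ray(s,uv);M=np.eye(3)-np.outer(v,v);A+=M;b+=M@c
    p=np.linalg.solve(A,b)
    return p,[float(np.linalg.norm(np.cross(p-ray(s,uv)[0],ray(s,uv)[1]))) for s,uv in su]
def save(s,n,crop=None,k=1):
    im=np.array(s["img"])
    if crop: x0,y0,x1,y1=crop;im=im[y0:y1,x0:x1]
    if k!=1: im=cv2.resize(im,None,fx=k,fy=k,interpolation=cv2.INTER_CUBIC)
    cv2.imwrite("pics/"+n+".png",im)
E
python3 - <<'E'
from h import *
import pickle
d={n:snapshot(n) for n in("scene","side","wrist")}
pickle.dump(d,open("s0.pkl","wb"))
for n in d: 
    V,K,_=cam(d[n]);print(n,-V[:3,:3].T@V[:3,3],-V[2,:3],K[0,0]); 
save(d["scene"],"scene0",None,1.5);save(d["side"],"side0",None,1.5)
print(current_time(),current_eef_pos(),current_ee_rot(),current_qpos())
E
```

```text
pics
scene [1.13396023 0.36178866 0.85432604] [-0.56416334 -0.38180938 -0.73208013] 399.80977978227617
side [ 0.03351541 -0.56497235  0.74441158] [ 0.5007603   0.55247144 -0.66634408] 420.81827575795194
wrist [0.14245806 0.61350268 0.38552759] [ 0.26362716 -0.09912337 -0.95951825] 302.4148966394784
0.15 [0.21526027 0.58636435 0.22199085] [ 1.74979225e-01  9.84571927e-01 -6.21952160e-04 -6.83280942e-05] [-1.28720846  0.41176825 -0.01271422  1.59680036  0.00559648  1.13431099
 -0.08220547]
```

View pics/scene0.png

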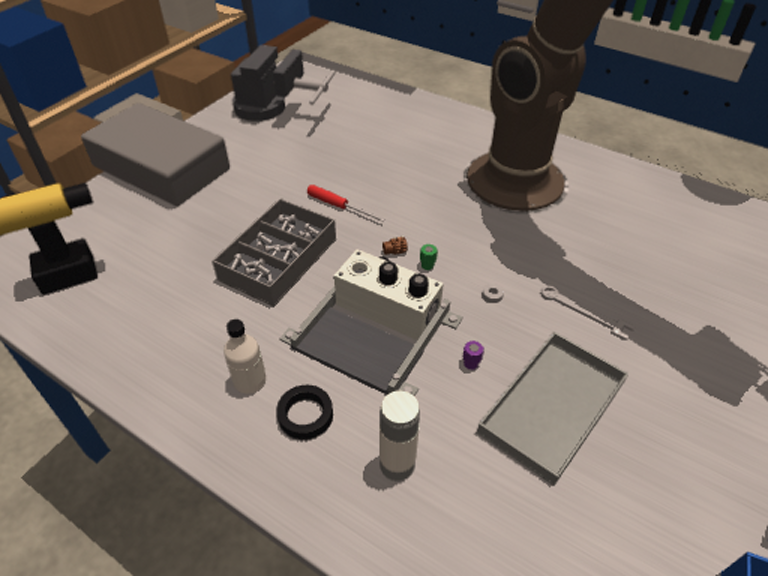

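View pics/side0.png

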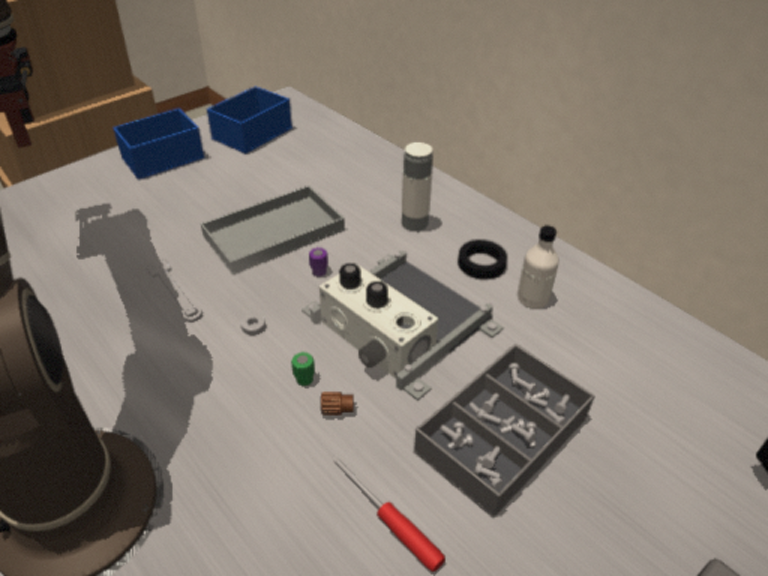

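Scene view (1.5x px): black plugs at (388,270) and (418,285) in the top face, the −y top port (360,267) is empty, and the tray is at (553,405). The divided bin at (275,250) is not the tray. Side view: top plugs (350,275) and (377,293), front black plug (372,352) in the −y port.

Things that could be taken for plugs: green (scene 428,256), purple (473,354), brown (395,245), the tape roll (305,411) and the bottle cap (236,327). I reject all of these by colour or place.

Run:
```python
from h import *
import pickle
d=pickle.load(open("s0.pkl","rb"));S,D=d["scene"],d["side"]
def t(n,a,b):
    p,e=tri((S,np.array(a)/1.5),(D,np.array(b)/1.5));print(n,p.round(4),np.round(e,4))
t("top2",(388,272),(377,294));t("top3",(418,286),(350,275))
t("port1",(359,268),(406,321))
t("hous far -y",(335,275),(437,320));t("far+y",(434,312),(360,268));t("near -y",(357,252),(405,345))
t("tray1",(557,335),(236,266));t("tray2",(626,376),(204,229));t("tray3",(555,479),(311,190));t("tray4",(479,431),(344,222))
t("purple",(473,354),(318,262));t("green",(428,257),(303,368))
t("railend-",(403,387),(390,260)); t("bearing",(493,294),(253,325))
c,v=ray(D,(372/1.5,352/1.5));print("front1",c+v*(.04-c[2])/v[2])
t("brown",(395,245),(337,403));t("can",(400,400),(418,150))
```

```text
top2 [ 0.5005 -0.035   0.0947] [0.0011 0.0011]
top3 [0.4988 0.0268 0.0932] [0.0004 0.0004]
port1 [ 0.5065 -0.094   0.0774] [0.0012 0.0012]
hous far -y [ 0.544  -0.1215  0.0758] [0.0015 0.0015]
far+y [0.5306 0.0622 0.0724] [0.0149 0.0149]
near -y [ 0.4727 -0.1247  0.0745] [0.0035 0.0035]
tray1 [0.4107 0.2567 0.0178] [0.0083 0.0083]
tray2 [0.4249 0.3904 0.0163] [0.0042 0.0042]
tray3 [0.6624 0.3611 0.0168] [0.0027 0.0027]
tray4 [0.6481 0.2312 0.0122] [0.0008 0.0008]
purple [0.5275 0.1563 0.0232] [0.0016 0.0016]
green [ 0.361  -0.028   0.0229] [0.0004 0.0004]
railend- [0.6412 0.0876 0.009 ] [0. 0.]
bearing [0.3625 0.1176 0.0019] [0.0014 0.0014]
front1 [ 0.45037085 -0.08312779  0.04      ]
brown [ 0.3615 -0.1066  0.0154] [0.0017 0.0017]
can [0.7557 0.146  0.1696] [0.0016 0.0016]
```

```bash
cat >> h.py <<'E'
from scipy.spatial.transform import Rotation as R_
def qd(psi): return (R_.from_euler('z',psi)*R_.from_quat([0,1,0,0])).as_quat()
def msk(im,lo=70):
    return (im.max(2)<lo).astype(np.uint8)
E
python3 - <<'E'
from h import *
import pickle
for psi in np.arange(-2.8,2.9,.4):
    j=manip.inverse_kinematics([.5,-.03,.15],qd(psi)); print(round(psi,2),None if j is None else np.round(j,2))
manip.movep([.50,-.03,.28],qd(0.05))
a=snapshot("wrist");save(a,"w1",None,1.5)
manip.movel([.44,-.03,.28]);b=snapshot("wrist");save(b,"w2",None,1.5)
pickle.dump((a,b),open("w.pkl","wb"));print(current_time(),current_qpos())
E
```

```text
-2.8 [-0.7   0.36  0.83  2.01 -0.34  0.91 -0.92]
-2.4 [-0.65  0.34  0.76  2.01 -0.3   0.9  -0.55]
-2.0 [-0.62  0.33  0.72  2.01 -0.28  0.9  -0.18]
-1.6 [-0.59  0.33  0.68  2.01 -0.26  0.89  0.21]
-1.2 [-0.56  0.32  0.64  2.01 -0.24  0.89  0.59]
-0.8 [-0.53  0.32  0.61  2.01 -0.23  0.89  0.97]
-0.4 [-0.5   0.31  0.57  2.   -0.21  0.89  1.35]
-0.0 [-0.47  0.3   0.53  2.   -0.2   0.88  1.73]
0.4 [-0.42  0.3   0.47  2.   -0.17  0.88  2.11]
0.8 [-0.33  0.29  0.35  1.99 -0.13  0.88  2.46]
1.2 [-0.28  0.28  0.29  1.99 -0.1   0.88  2.84]
1.6 [-0.94  0.57  1.27  2.03 -0.65  1.03 -2.47]
2.0 [-0.94  0.57  1.27  2.03 -0.65  1.03 -2.07]
2.4 [-0.94  0.57  1.27  2.03 -0.65  1.03 -1.67]
2.8 [-0.75  0.38  0.91  2.02 -0.38  0.92 -1.55]
3.225 [-0.62760108  0.01641626  0.60454793  1.96233399 -0.01030839  1.16458954
  1.60244787]
```

View pics/w1.png

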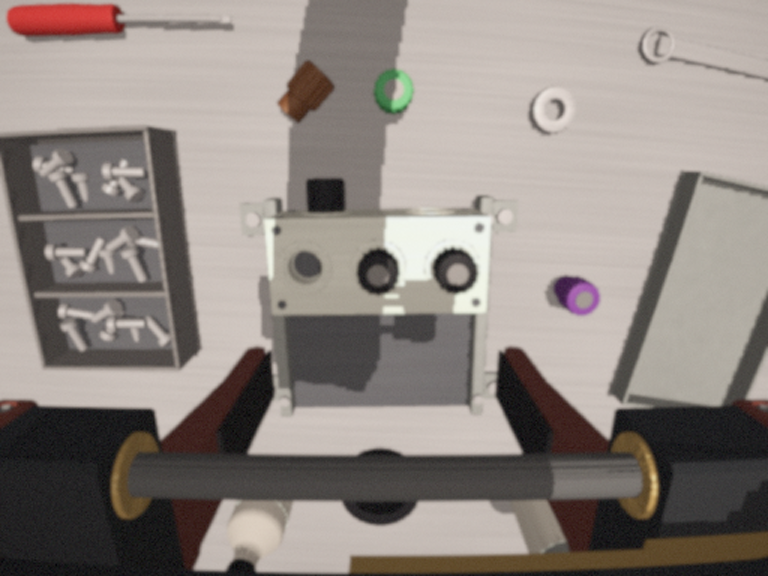

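View pics/w2.png

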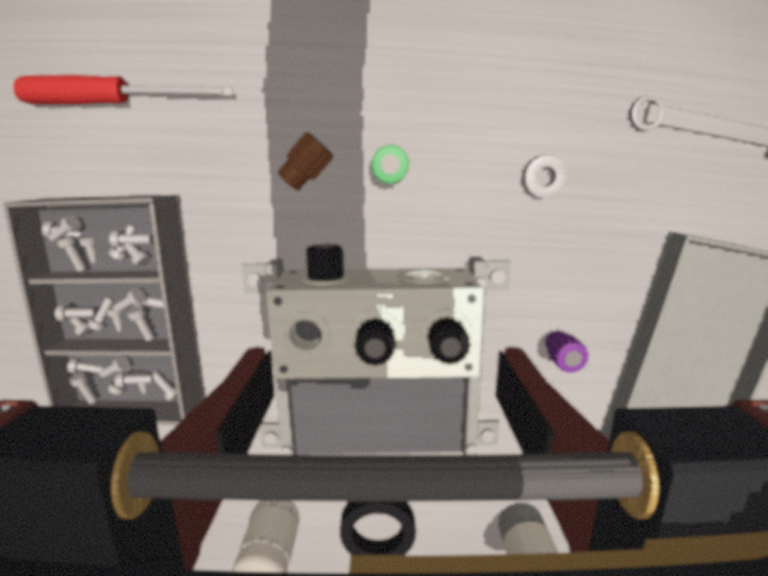

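Run:
```python
from h import *
import pickle
a,b=pickle.load(open("w.pkl","rb"))
def t(n,p,q):
    x,e=tri((a,np.array(p)/1.5),(b,np.array(q)/1.5));print(n,x.round(4),np.round(e,4));return x
p2=t("top2",(378,275),(375,347));p3=t("top3",(457,275),(450,347))
c=[t("bolt%d"%i,*k) for i,k in enumerate([((276,230),(277,298)),((281,304),(284,369)),((476,302),(468,366)),((479,228),(472,299))])]
m=np.mean(c,0);y=(c[3]+c[2]-c[0]-c[1])/2;print("centre",m,"yaw",np.arctan2(-y[0],y[1]),np.linalg.norm(y))
f=t("front1 outer",(325,182),(325,246))
t("purple",(583,299),(571,358))
t("tray near-right corner",(687,172),(673,234))
for n,p,q in [("plate far L",(285,407),None),("plate far R",(477,406),None)]:print(n,onz(a,np.array(p)/1.5,.03))
```

```text
top2 [ 0.5014 -0.0336  0.1073] [0.0001 0.0001]
top3 [0.4981 0.0263 0.108 ] [0. 0.]
bolt0 [ 0.4769 -0.1205  0.0668] [0.0001 0.0001]
bolt1 [ 0.5351 -0.112   0.0858] [0.0006 0.0006]
bolt2 [0.5269 0.0493 0.0792] [0.0003 0.0003]
bolt3 [0.4647 0.0449 0.0823] [0.0002 0.0002]
centre [ 0.50086082 -0.03456637  0.07850693] yaw 0.062286060192074846 0.1637416813007498
front1 outer [ 0.4377 -0.0859  0.0189] [0.0004 0.0004]
purple [0.5271 0.1538 0.0505] [0.0005 0.0005]
tray near-right corner [0.4077 0.2506 0.0156] [0.0005 0.0005]
plate far L [ 0.663319   -0.12264444  0.03      ]
plate far R [0.65179879 0.07427735 0.03      ]
```

Wrist views (1.5x px) confirm the choice. The two black top plugs are at (378,271) and (455,270), and the front plug is at (325,195). The left top port at (306,265) is open, and green, purple and brown lie loose on the bench. Heights check out: plug tops 0.107 m and face about 0.079 m. I pull top3 first.

```bash
cat >> h.py <<'E'
def pull(xy,zt,psi0,n=6,A=0.6,F=50):
    """grip at TCP height zt, twist +-A while rising 2 mm per 0.8 rad"""
    claw.move_gripper(.06)
    manip.movep([*xy,zt+.10],qd(psi0)); 
    manip.movel([*xy,zt],qd(psi0),speed=.12,until_force=8)
    print("down",np.round(current_eef_pos(),4))
    claw.move_gripper(0.02,F); f0=np.array(current_ft_force()); w0=current_gripper_width(); print("w",w0,"f0",f0.round(1))
    z=current_eef_pos()[2]; p=0.; tgt=A
    for i in range(n):
        z+=abs(tgt-p)*2.0/.8*1e-3; manip.movel([*xy,z],qd(psi0+tgt),speed=abs(tgt-p)*.0025/1.0)
        f=np.array(current_ft_force())-f0; w=current_gripper_width()
        print(i,round(z,4),np.round(f,1),np.round(current_wrist_torque(),2)[2],round(w,4),round(current_gripper_force(),1))
        p=tgt;tgt=-tgt
        if w<w0-.003 or f[2]<-9: print("STOP");return False
    return True
def tray(show=None):
    s=snapshot("scene");im=np.array(s["img"]).astype(int)
    m=((im[...,2]-im[...,0]<6)&(im.max(2)>90)&(im.max(2)<190)).astype(np.uint8)
    m[:, :300]=0;m[:190]=0;m[330:]=0
    m=cv2.morphologyEx(m,cv2.MORPH_OPEN,np.ones((5,5)))
    n,l,st,c=cv2.connectedComponentsWithStats(m);i=1+np.argmax(st[1:,4])
    h=cv2.convexHull(np.argwhere(l==i)[:,::-1].astype(np.int32))[:,0]
    P=np.array([onz(s,u,.004)[:2] for u in h.astype(float)])
    r=cv2.minAreaRect((P*1000).astype(np.float32)); print("tray",np.round(r[0],1),np.round(r[1],1),round(r[2],1))
    return np.array(r[0])/1000
E
python3 - <<'E'
from h import *
tray()
ok=pull((.498,.0263),.084,-1.51)
x,y,z=current_eef_pos()
s=snapshot("side");save(s,"p1",(180,130,340,290),3)
print(ok,current_time())
E
```

```text
Traceback (most recent call last):
  File "h.py", line 51, in tray
    n,l,st,c=cv2.connectedComponentsWithStats(m);i=1+np.argmax(st[1:,4])
                                                     ~~~~~~~~~^^^^^^^^^^
ValueError: attempt to get argmax of an empty sequence
```

Run:
```python
from h import *
import pickle
s=pickle.load(open("s0.pkl","rb"))["scene"];im=s["img"]
for u in [(553,405),(530,420),(580,380),(650,330),(450,450),(500,320)]: 
    x,y=int(u[0]/1.5),int(u[1]/1.5);print(u,im[y,x],cv2.cvtColor(im[y:y+1,x:x+1],cv2.COLOR_BGR2HSV)[0,0])
```

```text
(553, 405) [136 149 157] [ 19  34 157]
(530, 420) [135 146 155] [ 17  33 155]
(580, 380) [136 147 156] [ 17  33 156]
(650, 330) [85 89 98] [ 9 34 98]
(450, 450) [161 170 186] [ 11  34 186]
(500, 320) [153 162 178] [ 11  36 178]
```

```bash
python3 - <<'E'
t=open("h.py").read()
t=t.replace("im=np.array(s[\"img\"]).astype(int)\n    m=((im[...,2]-im[...,0]<6)&(im.max(2)>90)&(im.max(2)<190)).astype(np.uint8)",
"im=cv2.GaussianBlur(s[\"img\"],(5,5),0).astype(int)\n    m=((2*im[...,1]-im[...,0]-im[...,2]>-2)&(im.max(2)>60)&(im.max(2)<190)).astype(np.uint8)")
open("h.py","w").write(t)
E
python3 - <<'E'
from h import *
tray()
ok=pull((.498,.0263),.084,-1.51)
s=snapshot("side");save(s,"p1",(180,130,340,290),3)
print(ok,current_time())
E
```

```text
tray [531.9 307.1] [145.8 248.9] 83.3
down [0.4985 0.0262 0.0845]
w 0.03128139537640293 f0 [-3.5 -0.2  5.9]
0 0.0857 [ -0.6   0.9 -12.3] -0.1 0.0314 50.0
STOP
False 7.625
```

View pics/p1.png

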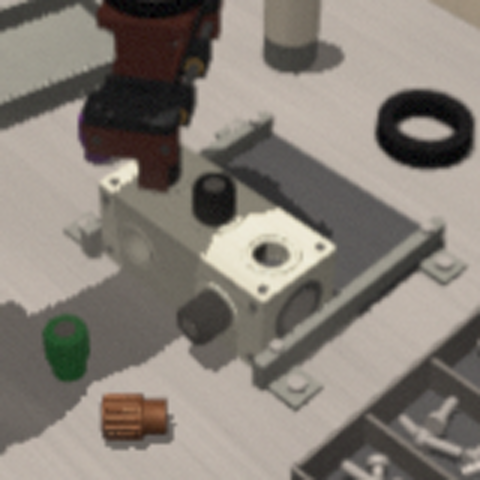

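Tray found at (0.532, 0.307). The crop shows the housing flat and the plug gripped. The absolute pull was only about 6 N, because the baseline was +6 N from contact. I continue with an absolute force limit.

```bash
cat >> h.py <<'E'
def twist(xy,psi0,n,A=0.6,p=0.,lim=-12.,slow=1.):
    z=current_eef_pos()[2]; tgt=-A if p>0 else A; w0=current_gripper_width()
    for i in range(n):
        d=abs(tgt-p); z+=d*.0025; manip.movel([*xy,z],qd(psi0+tgt),speed=d*.0025/(d*slow))
        f=np.array(current_ft_force()); w=current_gripper_width()
        print(i,round(z,4),np.round(f,1),round(w,4),round(current_gripper_force(),1))
        p=tgt;tgt=-tgt
        if w<w0-.003 or w>w0+.003 or f[2]<lim: print("STOP");return False
    return True
E
python3 - <<'E'
from h import *
ok=twist((.498,.0263),-1.51,2,p=.6)
print(ok,current_time(),current_eef_pos())
E
```

```text
0 0.088 [ 4.4 -3.  -3.4] 0.0314 49.9
1 0.091 [ 0.4 -1.3 -4.8] 0.0311 49.9
True 10.325 [0.49806344 0.02623122 0.0910342 ]
```

Run:
```python
from h import *
ok=twist((.498,.0263),-1.51,4,p=.6)
if ok:
    manip.movel([.498,.0263,.17],speed=.1); print(np.round(current_ft_force(),1),current_gripper_width(),current_gripper_force())
s=snapshot("side");save(s,"p2",(150,100,340,290),3)
print(ok,current_time(),current_eef_pos())
```

```text
0 0.094 [ 3.2 -2.5 -7.7] 0.0312 49.9
1 0.097 [-6.   1.7 -1.9] 0.031 49.9
2 0.1 [ 0.3 -1.5  0.1] 0.0312 49.9
3 0.103 [-0.5 -0.2 -0.2] 0.0315 49.9
[ 1.3 -0.1 -1.3] 0.03129346811776539 49.934974908828735
True 16.5917 [0.49750718 0.02632611 0.16934364]
```

View pics/p2.png

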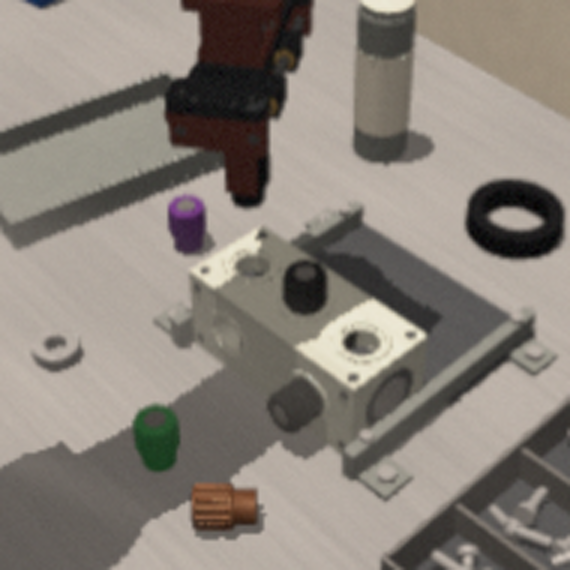

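Port 3 is empty, the housing is flat, and the plug hangs in the fingers at about (248,190). I place it, then go for top2.

```bash
cat >> h.py <<'E'
def place(off,psi,zrel=.027):
    c=tray()+np.array([.002,.001]); xy=c+np.array([.994,-.11])*off
    x,y,z=current_eef_pos()
    manip.movel([*xy,.17],qd(psi),speed=.25); print("held",round(current_gripper_width(),4))
    manip.movel([*xy,zrel],speed=.15,until_force=6); print("at",np.round(current_eef_pos(),3))
    claw.move_gripper(.06); manip.movel([*xy,.15],speed=.25); print("released",current_time())
E
python3 - <<'E'
from h import *
place(-.06,-1.51)
manip.movel([.501,-.034,.17],speed=.3)
claw.move_gripper(.06)
manip.movel([.501,-.034,.084],qd(-1.51),speed=.12,until_force=8)
claw.move_gripper(.02,50);print(current_eef_pos(),current_gripper_width(),np.round(current_ft_force(),1))
ok=twist((.501,-.034),-1.51,7,slow=.8)
if ok: manip.movel([.501,-.034,.17],speed=.1); print(np.round(current_ft_force(),1),current_gripper_width())
print(ok,current_time())
s=snapshot("side");save(s,"p3",(100,80,340,290),2.5)
E
```

```text
tray [524.5 308.1] [145.7 265.6] 83.2
held 0.0315
at [0.466 0.314 0.048]
released 19.9
[ 0.50258801 -0.03384508  0.08454044] 0.03149981068150992 [ 5.3  0.4 -1.1]
0 0.086 [ 4.9  1.4 -6.9] 0.0311 50.0
1 0.089 [ 1.9 -0.5 -5.8] 0.0312 50.0
2 0.092 [-2.8 -1.4 -5.9] 0.031 50.0
3 0.095 [-2.   0.5 -5.2] 0.0313 50.0
4 0.098 [-0.6 -1.4  4.5] 0.0316 50.0
5 0.101 [ 0.1 -0.7 -1. ] 0.0313 50.0
6 0.104 [ 0.2  0.3 -0.5] 0.0313 50.0
[-0.1  0.4 -1. ] 0.031587952169906
True 32.5833
```

View pics/p3.png

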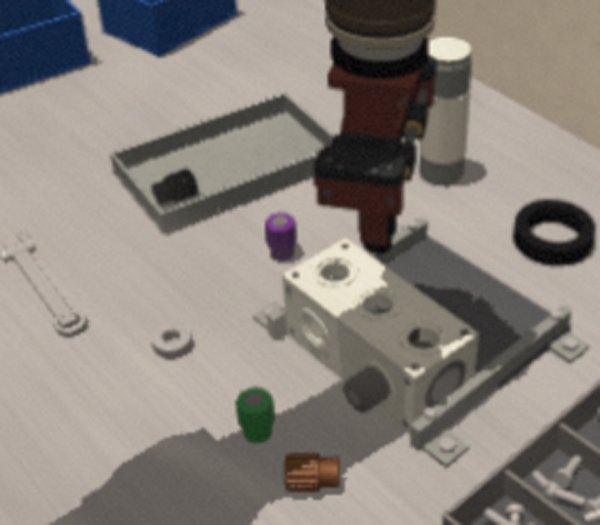

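Top2 is out and the housing is flat. Top3 lies in the tray at (178,188). The tray has shifted slightly since the start, so I re-detect it and place.

```bash
sed -i 's/until_force=6)/until_force=12)/' h.py
python3 - <<'E'
from h import *
place(.02,-1.51)
manip.movep([.45,-.0,.30],qd(.05))
print(current_time(),tray())
s=snapshot("scene");save(s,"p4",(180,130,450,340),2.9)
w=snapshot("wrist");import pickle;pickle.dump((s,w,snapshot("side")),open("w2.pkl","wb"))
E
```

```text
tray [567.7 322.6] [145.  262.8] 83.1
held 0.0313
at [0.59  0.322 0.028]
released 36.6833
tray [575.8 322. ] [146.  248.4] 83.3
38.275 [0.57583942 0.32199783]
```

View pics/p4.png

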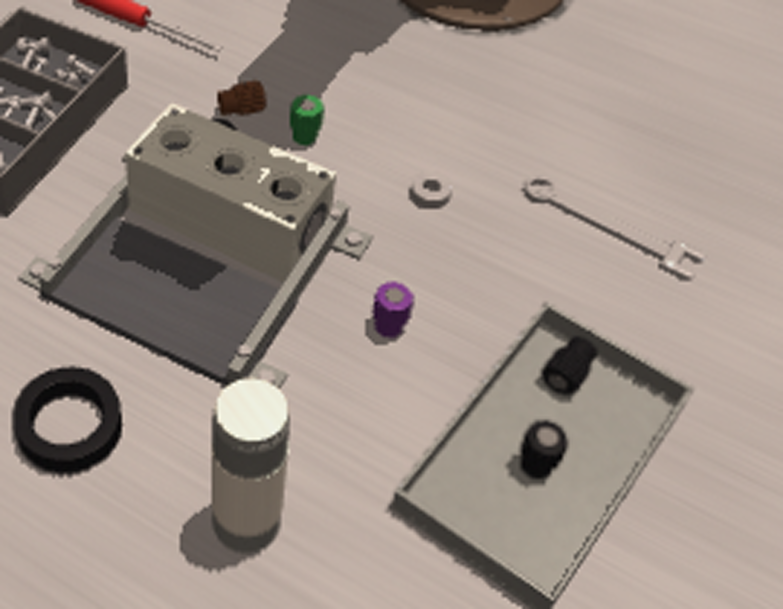

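Both top plugs are in the tray, one lying at (568,365) and one standing at (545,447). The tray is now at (0.576, 0.322). Next I slide the housing up to the stop edge with a low push and feel for contact.

Run:
```python
from h import *
psi=.058;u=np.array([np.cos(psi),np.sin(psi)]);v=np.array([-u[1],u[0]])
c=np.array([.501,-.034])+.008*v
s=c-.085*u
claw.move_gripper(0.0)
manip.movep([*s,.15],qd(psi));manip.movel([*s,.045],speed=.15)
f0=np.array(current_ft_force())
for k in range(14):
    manip.movel([*(s+u*(.02+.004*k)),.045],speed=.03)
    f=np.array(current_ft_force())-f0;d=(np.array(current_eef_pos())[:2]-c)@u
    print(k,round(d,4),np.round(f,1))
    if f[:2]@u<-12:break
print(current_time())
```

```text
0 -0.0653 [-0.5 -0.4  0.8]
1 -0.0608 [-0.5  0.8  0.9]
2 -0.0568 [-0.1 -0.5 -0.9]
3 -0.0528 [-0.9 -0.3 -0.2]
4 -0.052 [-7.9  0.2  6.3]
5 -0.0518 [-18.6  -0.6  15.7]
43.225
```

Run:
```python
from h import *
print(np.round(current_ft_force(),1),current_eef_pos())
s=snapshot("side");save(s,"p5",(170,130,360,290),4)
```

```text
[-18.3  -0.8  15.7] [ 0.44876495 -0.02886021  0.04392269]
```

View pics/p5.png

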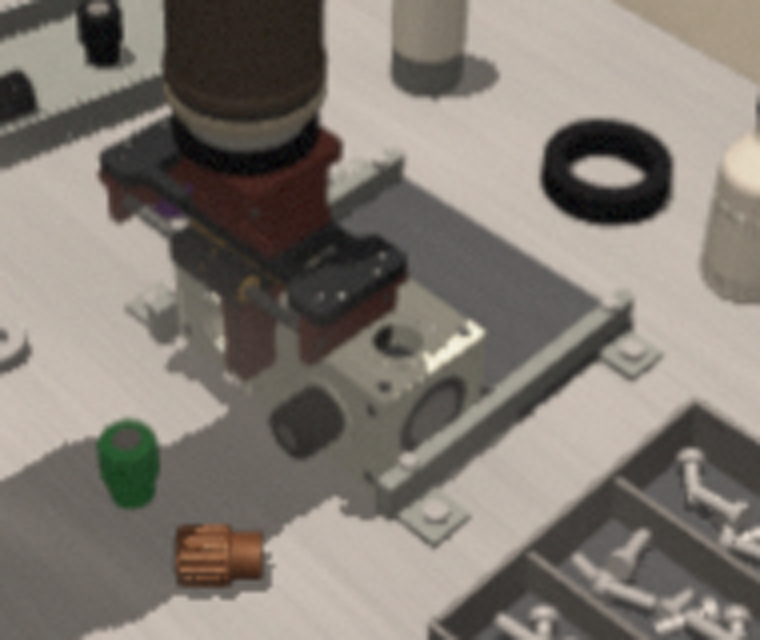

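The housing is flat and has not moved. The stiff push at constant height pressed down on it (15.7 N) and jammed it. I switch to a small admittance loop that pushes while keeping the vertical force near zero, low on the face first, so it slides to the edge.

```bash
cat >> h.py <<'E'
psi=.058;u=np.array([np.cos(psi),np.sin(psi)]);v=np.array([-u[1],u[0]])
c0=np.array([.501,-.034])+.008*v
def push(z,n,step=.0015,k=.00025,fstop=None,fz_t=0.,zmax=.2,dstop=9,every=1,speed=.03):
    """advance along u, adjusting height so the vertical force stays near fz_t"""
    d=(np.array(current_eef_pos())[:2]-c0)@u
    for i in range(n):
        d+=step; manip.movel([*(c0+u*d),z],qd(psi),speed=speed)
        f=np.array(current_ft_force());e=np.array(current_eef_pos());da=(e[:2]-c0)@u;fx=f[:2]@u
        if i%every==0: print(i,round(d,4),round(da,4),round(z,4),round(e[2],4),"fx",round(fx,1),"fz",round(f[2],1))
        z=min(z+np.clip(k*(f[2]-fz_t),-.002,.004),zmax)
        if fstop and fx<-fstop: print("force");break
        if da>dstop: break
        if fx<-35: print("HIGH");break
    return z
E
python3 - <<'E'
from h import *
print(current_gripper_width())
e=np.array(current_eef_pos());manip.movel([*(e[:2]-.006*u),.032],speed=.05)
push(.032,16,fstop=14,fz_t=-1)
print(current_time())
E
```

```text
0.00035782520399961856
0 -0.056 -0.0554 0.032 0.0322 fx 0.6 fz 0.3
1 -0.0545 -0.0542 0.0323 0.0324 fx 0.4 fz -0.7
2 -0.053 -0.0528 0.0324 0.0324 fx 0.0 fz 0.2
3 -0.0515 -0.0518 0.0327 0.0326 fx -1.8 fz 0.4
4 -0.05 -0.0518 0.0331 0.0326 fx -5.8 fz 1.9
5 -0.0485 -0.0517 0.0338 0.0329 fx -7.1 fz -0.2
6 -0.047 -0.0518 0.034 0.0329 fx -11.2 fz 4.1
7 -0.0455 -0.0497 0.0353 0.034 fx -7.6 fz -3.3
8 -0.044 -0.0487 0.0347 0.0334 fx -11.5 fz 1.3
9 -0.0425 -0.0469 0.0353 0.0339 fx -8.6 fz -3.7
10 -0.041 -0.0458 0.0346 0.0333 fx -11.2 fz 1.4
11 -0.0395 -0.0439 0.0352 0.0338 fx -8.6 fz -2.8
12 -0.038 -0.0429 0.0347 0.0334 fx -11.6 fz 1.4
13 -0.0365 -0.0408 0.0353 0.034 fx -7.8 fz -4.0
14 -0.035 -0.0398 0.0346 0.0333 fx -11.4 fz 2.0
15 -0.0335 -0.0378 0.0353 0.034 fx -8.6 fz -3.9
47.7917
```

Run:
```python
from h import *
push(.0347,14,fstop=16,fz_t=-1)
print(current_time())
```

```text
0 -0.0363 -0.0384 0.0347 0.034 fx -6.7 fz -2.1
1 -0.0348 -0.0387 0.0344 0.0337 fx -12.9 fz 5.8
2 -0.0333 -0.0364 0.0361 0.0352 fx -7.1 fz -4.3
3 -0.0318 -0.036 0.0353 0.0343 fx -12.2 fz 1.3
4 -0.0303 -0.0354 0.0359 0.0346 fx -12.7 fz 2.3
5 -0.0288 -0.0345 0.0367 0.0351 fx -13.6 fz -1.3
6 -0.0273 -0.0339 0.0366 0.0349 fx -15.4 fz -0.2
7 -0.0258 -0.0334 0.0368 0.035 fx -19.5 fz 3.6
force
49.7917
```

Edge contact felt at d ≈ −0.0345, after a slide of about 17 mm. Now I push high and follow the tipping arc about the edge.

```bash
cat > tip.py <<'E'
from h import *
import sys
def arc(t,h=.050,pen=.003):
    return [*(c0+u*(.0573-.0118-.08*np.cos(t)+h*np.sin(t)+pen*np.cos(t))),.01+.08*np.sin(t)+h*np.cos(t)-pen*np.sin(t)]
if __name__=="__main__":
    e=np.array(current_eef_pos());manip.movel([*(e[:2]-.012*u),e[2]],speed=.05)
    manip.movel([*(e[:2]-.012*u),.06],speed=.1)
    for t in np.arange(0,.46,.05):
        manip.movel(arc(t),qd(psi),speed=.04)
        f=np.array(current_ft_force());p=np.array(current_eef_pos())
        print(round(t,2),np.round(arc(t),3),p.round(3),np.round(f,1))
        if np.linalg.norm(f)>35: print("HIGH");break
    print(current_time())
    s=snapshot("side");save(s,"p6",(170,130,360,290),4)
E
python3 tip.py
```

```text
0.0 [ 0.469 -0.028  0.06 ] [ 0.466 -0.028  0.059] [-9.  -1.5  6.2]
0.05 [ 0.472 -0.028  0.064] [ 0.468 -0.028  0.062] [-7.2 -0.3 -3.3]
0.1 [ 0.474 -0.028  0.067] [ 0.471 -0.028  0.066] [-8.  -1.3 -1.5]
0.15 [ 0.477 -0.027  0.071] [ 0.473 -0.028  0.069] [-8.9 -0.6 -0.5]
0.2 [ 0.481 -0.027  0.074] [ 0.476 -0.027  0.073] [-10.3  -1.3   1. ]
0.25 [ 0.484 -0.027  0.077] [ 0.48  -0.027  0.076] [-10.3  -2.4   2.4]
0.3 [ 0.487 -0.027  0.081] [ 0.483 -0.027  0.079] [-11.1  -0.8   4.4]
0.35 [ 0.491 -0.027  0.083] [ 0.487 -0.027  0.082] [-13.3  -0.7   5.4]
0.4 [ 0.495 -0.026  0.086] [ 0.491 -0.027  0.085] [-12.2  -1.3   8.2]
0.45 [ 0.498 -0.026  0.089] [ 0.495 -0.026  0.088] [-12.2  -1.7  10.4]
53.6417
```

View pics/p6.png

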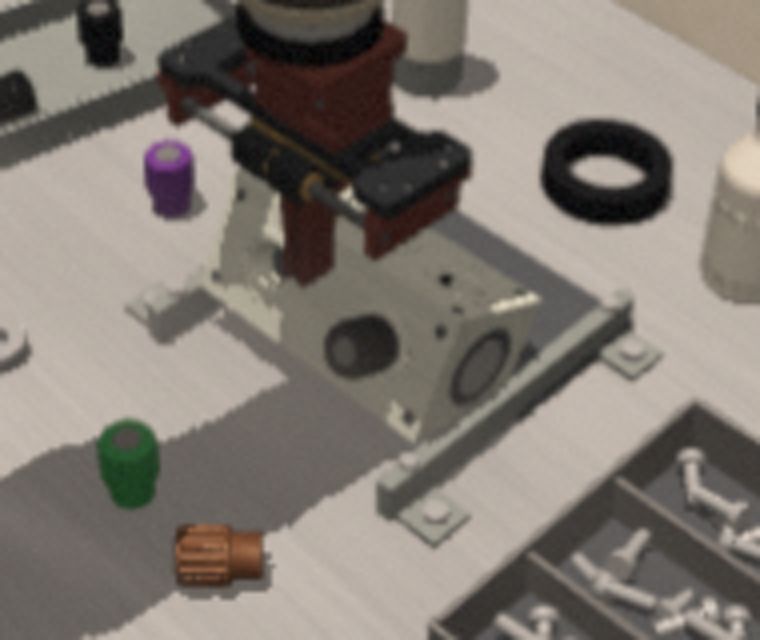

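Tipping works: the housing leans about 0.4 rad and the front plug at (360,345) stays clear of the gripper. I continue past the balance point.

Run:
```python
from tip import *
for t in np.arange(.5,1.16,.05):
    manip.movel(arc(t,pen=.005),qd(psi),speed=.05)
    f=np.array(current_ft_force());p=np.array(current_eef_pos())
    print(round(t,2),p.round(3),np.round(f,1))
    if np.linalg.norm(f)>35: print("HIGH");break
    if t>.8 and np.linalg.norm(f)<2.5: print("fell");break
manip.wait(.5)
e=np.array(current_eef_pos());manip.movel([*(e[:2]-.03*u),.22],speed=.15)
psi0=.058-np.pi/2
manip.movep([.46,-.05,.30],qd(.058));a=snapshot("wrist");save(a,"p7",None,1.5)
manip.movel([.51,-.05,.30]);b=snapshot("wrist")
import pickle;pickle.dump((a,b,snapshot("side"),snapshot("scene")),open("w3.pkl","wb"));print(current_time())
```

```text
0.5 [ 0.499 -0.026  0.09 ] [-19.8  -1.1  24.4]
0.55 [ 0.505 -0.026  0.092] [-19.3  -0.1  28. ]
0.6 [ 0.51  -0.025  0.095] [-17.4   0.4  30.9]
HIGH
57.0917
```

View pics/p7.png

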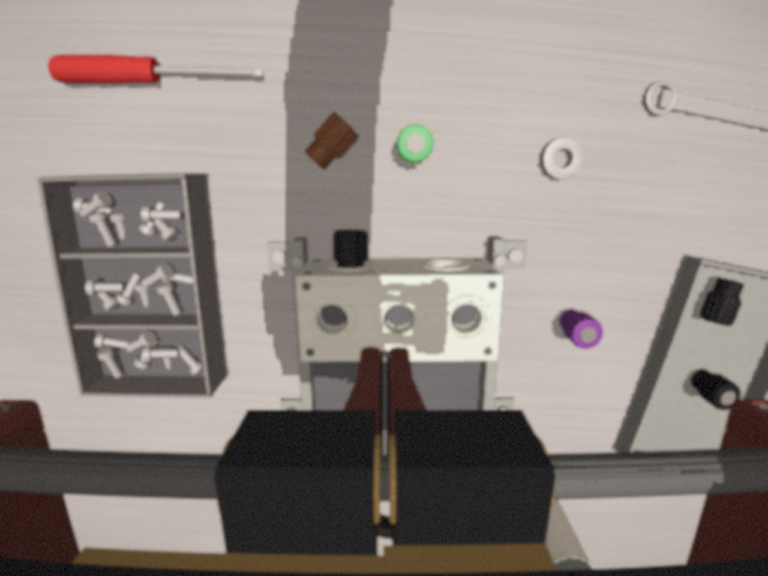

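My script retreated although the housing had not gone over: downward drag from the tool had jammed it. It dropped back upright, undamaged, with the plug at (350,247) still in, the ports at (333..466,317) and the tray unchanged. I repeat with feedback that cancels the tangential force.

```bash
cat > tip2.py <<'E'
from h import *
def arc(t,h,on,ot,D):
    n=np.array([np.cos(t),-np.sin(t)]);tu=np.array([np.sin(t),np.cos(t)])
    p=np.array([D-.08*np.cos(t)+h*np.sin(t),.01+.08*np.sin(t)+h*np.cos(t)])+on*n+ot*tu
    return [*(c0+u*p[0]),p[1]],n,tu
def run(D,h=.052):
    on,ot,low=.002,0.,0
    for t in np.arange(0,1.25,.04):
        for r in range(4):
            P,n,tu=arc(t,h,on,ot,D);manip.movel(P,qd(psi),speed=.04)
            f=np.array(current_ft_force());F=np.array([f[:2]@u,f[2]]);Fn=-F@n;Ft=F@tu
            tgt=max(3.,1.3*13.7*(.04*np.cos(t)-.03*np.sin(t))/h)
            on-=np.clip((Fn-tgt)*.00015,-.001,.002);ot+=np.clip(Ft*.00025,-.001,.002)
            if Fn<20 and abs(Ft)<6: break
        p=np.array(current_eef_pos());print(round(t,2),p.round(3),"Fn",round(Fn,1),"Ft",round(Ft,1),"on",round(on*1e3,1),"ot",round(ot*1e3,1))
        if np.linalg.norm(F)>34: print("HIGH, holding");return False
        low=low+1 if Fn<1.5 else 0
        if t>.9 and low>=3: print("gone over");break
    return True
E
python3 - <<'E'
from tip2 import *
import pickle
a,b,s,_=pickle.load(open("w3.pkl","rb"))
for p in [(333,318),(399,317),(466,317)]: 
    q=onz(a,np.array(p)/1.5,.08);print(q.round(4),(q[:2]-c0)@u)
s0=c0-.065*u
manip.movep([*s0,.15],qd(psi));manip.movel([*s0,.034],speed=.15)
push(.034,26,fstop=16,fz_t=-1,every=2)
print(current_time())
E
```

```text
[ 0.5145 -0.0926  0.08  ] 0.01008086360684898
[ 0.5101 -0.0338  0.08  ] 0.009108508349032554
[0.5067 0.026  0.08  ] 0.009122476528542572
0 -0.0626 -0.0618 0.034 0.0347 fx -0.3 fz 0.4
2 -0.0596 -0.0595 0.0347 0.0347 fx 0.1 fz 0.2
4 -0.0566 -0.0565 0.0351 0.0351 fx -0.1 fz -0.2
6 -0.0536 -0.0535 0.0356 0.0356 fx -0.6 fz -0.0
8 -0.0506 -0.0505 0.0359 0.036 fx 0.3 fz 0.2
10 -0.0476 -0.0475 0.0364 0.0364 fx -0.2 fz 0.7
12 -0.0446 -0.0445 0.0372 0.0372 fx 0.8 fz -0.0
14 -0.0416 -0.0415 0.0378 0.0378 fx -0.2 fz 1.3
16 -0.0386 -0.0405 0.0387 0.0383 fx -6.2 fz 1.7
18 -0.0356 -0.0404 0.0397 0.0386 fx -12.1 fz 4.1
20 -0.0326 -0.0369 0.0403 0.039 fx -8.2 fz -1.6
22 -0.0296 -0.0337 0.0415 0.0402 fx -7.0 fz -4.3
24 -0.0266 -0.0333 0.0415 0.0396 fx -15.1 fz 0.7
force
65.225
```

Run:
```python
from tip2 import *
e=np.array(current_eef_pos());q=e[:2]-.012*u
manip.movel([*q,e[2]],speed=.06);manip.movel([*q,.062],speed=.1)
ok=run(.046)
print(ok,current_time())
s=snapshot("side");save(s,"p8",(170,110,360,290),3)
```

```text
0.0 [ 0.467 -0.028  0.061] Fn 6.3 Ft 4.8 on 3.0 ot 1.2
0.04 [ 0.469 -0.028  0.065] Fn 6.2 Ft -4.1 on 4.0 ot 0.2
0.08 [ 0.47  -0.028  0.066] Fn 10.4 Ft 0.1 on 4.4 ot 0.2
0.12 [ 0.472 -0.028  0.069] Fn 13.6 Ft 0.8 on 4.2 ot 0.5
0.16 [ 0.475 -0.028  0.072] Fn 13.4 Ft 1.3 on 4.0 ot 0.8
0.2 [ 0.478 -0.027  0.075] Fn 12.0 Ft 0.8 on 3.9 ot 1.0
0.24 [ 0.481 -0.027  0.078] Fn 11.8 Ft 1.8 on 3.7 ot 1.4
0.28 [ 0.484 -0.027  0.081] Fn 10.5 Ft 0.0 on 3.7 ot 1.4
0.32 [ 0.487 -0.027  0.083] Fn 11.0 Ft 1.7 on 3.5 ot 1.9
0.36 [ 0.491 -0.027  0.086] Fn 9.9 Ft 0.8 on 3.4 ot 2.1
0.4 [ 0.495 -0.026  0.089] Fn 8.0 Ft -0.1 on 3.5 ot 2.0
0.44 [ 0.498 -0.026  0.091] Fn 9.0 Ft 0.6 on 3.4 ot 2.2
0.48 [ 0.502 -0.026  0.093] Fn 7.3 Ft 0.2 on 3.4 ot 2.2
0.52 [ 0.506 -0.026  0.095] Fn 6.2 Ft 0.4 on 3.5 ot 2.3
0.56 [ 0.51  -0.025  0.096] Fn 3.9 Ft -0.5 on 3.8 ot 2.2
0.6 [ 0.514 -0.025  0.098] Fn 3.1 Ft -0.3 on 4.2 ot 2.1
0.64 [ 0.518 -0.025  0.099] Fn 3.4 Ft -0.1 on 4.4 ot 2.1
0.68 [ 0.522 -0.025  0.1  ] Fn 1.7 Ft -0.2 on 4.8 ot 2.1
0.72 [ 0.526 -0.025  0.1  ] Fn 4.9 Ft 1.2 on 4.5 ot 2.4
0.76 [ 0.53  -0.024  0.101] Fn 1.6 Ft -0.6 on 4.8 ot 2.2
0.8 [ 0.533 -0.024  0.102] Fn 1.8 Ft -0.5 on 4.9 ot 2.1
0.84 [ 0.537 -0.024  0.102] Fn 1.7 Ft -0.0 on 5.2 ot 2.1
0.88 [ 0.541 -0.024  0.102] Fn 0.4 Ft 0.3 on 5.5 ot 2.1
0.92 [ 0.545 -0.023  0.102] Fn -0.2 Ft -0.6 on 6.0 ot 2.0
0.96 [ 0.549 -0.023  0.101] Fn -0.9 Ft 0.6 on 6.6 ot 2.1
gone over
True 72.6
```

View pics/p8.png

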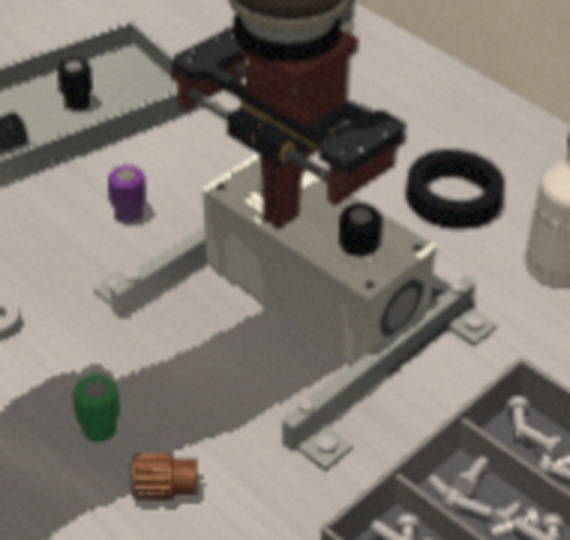

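The housing has gone over and lies on the plate with the front plug pointing up at (360,228). I measure that plug from two wrist views.

Run:
```python
from h import *
import pickle
e=np.array(current_eef_pos());manip.movel([*e[:2],.2],speed=.2)
claw.move_gripper(.06)
manip.movep([.52,-.07,.28],qd(.058));a=snapshot("wrist")
manip.movel([.57,-.07,.28]);b=snapshot("wrist")
pickle.dump((a,b),open("w4.pkl","wb"));print(current_time());tray()
for n,s in (("a",a),("b",b)):
    im=cv2.cvtColor(s["img"],cv2.COLOR_BGR2GRAY)
ca=np.array(a["img"])[100:300,130:380];cb=np.array(b["img"])[60:260,130:380]
cv2.imwrite("pics/p9.png",cv2.resize(np.vstack([ca,cb]),None,fx=1.5*1,fy=1.5,interpolation=cv2.INTER_CUBIC))
```

```text
75.375
tray [567.8 322.5] [145.8 263.4] 83.4
```

View pics/p9.png

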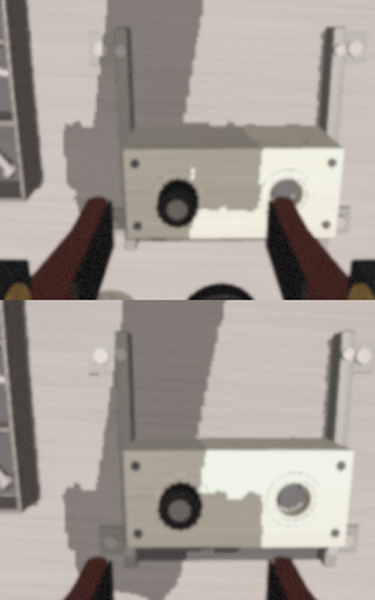

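Run:
```python
from h import *
import pickle
a,b=pickle.load(open("w4.pkl","rb"))
A=lambda p:np.array(p)/1.5+[130,100]
B=lambda p:np.array(p)/1.5+[130,60]
for n,p,q in [("plug",(177,209),(180,211)),("b0",(135,162),(135,168)),("b1",(137,224),(138,233)),("b2",(332,224),(336,231)),("b3",(335,162),(341,166))]:
    x,e=tri((a,A(p)),(b,B(q)));print(n,x.round(4),np.round(e,4))
print("plug at z=.12:",onz(a,A((177,209)),.12),onz(b,B((180,211)),.12))
P=[onz(b,B(q),.09) for q in [(135,168),(138,233),(336,231),(341,166)]];m=np.mean(P,0);y=(P[2]+P[3]-P[0]-P[1])/2
yaw=np.arctan2(-y[0],y[1]);print("centre",m,"yaw",yaw,"plug pred",m[:2]-.045*np.array([-np.sin(yaw),np.cos(yaw)]),"from edge",(m[:2]-c0)@u-.0573)
```

```text
plug [ 0.5879 -0.0755  0.116 ] [0.0002 0.0002]
b0 [ 0.5663 -0.1148  0.0695] [0.0003 0.0003]
b1 [ 0.6188 -0.1099  0.0829] [0.0002 0.0002]
b2 [0.603  0.0538 0.0965] [0.0021 0.0021]
b3 [0.5517 0.0531 0.0844] [0.0012 0.0012]
plug at z=.12: [ 0.58608898 -0.07568637  0.12      ] [ 0.58669081 -0.07536267  0.12      ]
centre [ 0.58360331 -0.02951166  0.09      ] yaw 0.07004431930416971 plug pred [ 0.58675273 -0.07440132] from edge 0.025424588554306092
```

The plug is at (0.587, −0.0755), top at about 0.118 m, and the housing centre is 25 mm beyond the edge, all as expected. I pull it.

Run:
```python
from h import *
xy=(.587,-.0755);p0=-1.505
manip.movep([*xy,.20],qd(p0));manip.movel([*xy,.094],speed=.12,until_force=12)
claw.move_gripper(.02,50);print(current_eef_pos(),current_gripper_width(),np.round(current_ft_force(),1))
ok=twist(xy,p0,7,slow=.8)
if ok:
    manip.movel([*xy,.20],speed=.1); print(np.round(current_ft_force(),1),current_gripper_width())
s=snapshot("side");save(s,"p10",(100,70,340,270),2.5);tray()
print(ok,current_time())
```

```text
[ 0.58696157 -0.07537332  0.09417443] 0.030935518289595544 [-1.2  0.9  2.4]
0 0.0957 [ 1.5 -1.1 -7.5] 0.0312 49.9
1 0.0987 [-5.4  0.1 -6.2] 0.031 49.9
2 0.1017 [ 4.3  2.9 -4.9] 0.0311 49.9
3 0.1047 [-1.4 -0.6 -5. ] 0.0311 49.9
4 0.1077 [0.3 1.3 0.7] 0.0311 49.9
5 0.1107 [ 0.1 -0.5 -0.8] 0.0312 49.9
6 0.1137 [ 0.6  0.5 -0.4] 0.0314 49.9
[-0.4 -0.1 -0.3] 0.03149793102408833
tray [567.9 322.5] [145.7 262.2] 83.4
True 88.2417
```

View pics/p10.png

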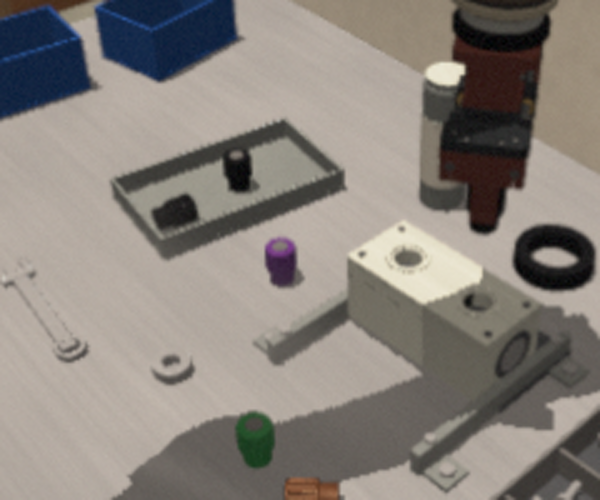

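The front plug is free and held at (485,210); the housing lies flat and the tray has not moved.

Run:
```python
from h import *
place(.078,.058)
manip.movep([.45,.1,.30],qd(.05));manip.wait(.3)
tray();print(current_time(),np.round(current_ft_force(),1))
s=snapshot("scene");save(s,"p11",(160,120,450,340),2.7)
```

```text
tray [568.1 322.2] [146.2 262.5] 83.3
held 0.0315
at [0.648 0.315 0.028]
released 92.4083
tray [571.8 321.8] [145.1 239.9] 83.1
94.0 [-0.7 -0.3 -0.3]
```

View pics/p11.png

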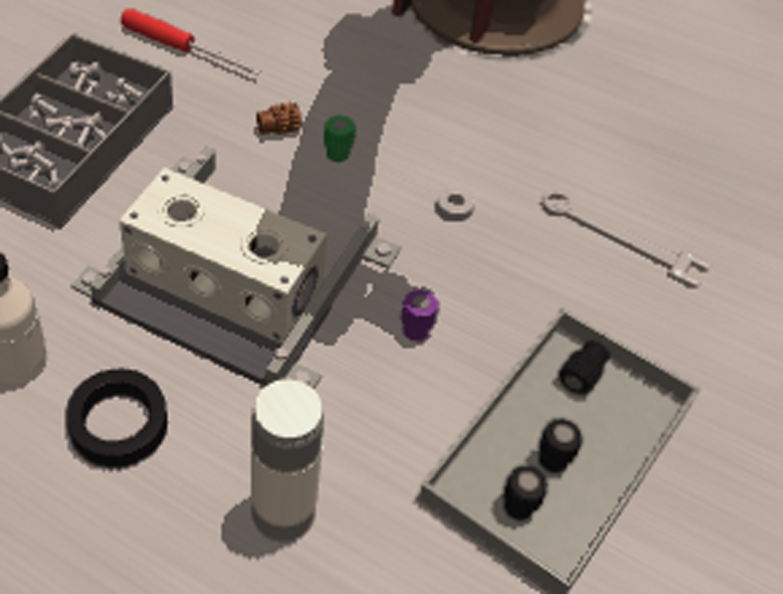

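All three plugs are in the tray, at (585,367), (561,443) and (524,491). The housing lies flat with its empty front ports up, the bystanders are in place, and the arm is clear. I hand in.

```bash
python3 -c "
from h import *
print(workorder.hand_in())"
```

```text
the job is handed in; nothing more can be done
None
```

The job is handed in at about 94 s of the 210 s limit: both top plugs and the front plug are in the parts tray, the housing lies flat on the stop plate with its front ports up, and nothing else on the bench was disturbed; the first tip attempt dropped back upright and had to be repeated, and the hand-in gave no verdict.

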